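# Hang a slide carrier on the drying rail and dock it under the cover

## Task

Pick up the orange carrier of stained glass slides, hang it by both hooks on the open part of the drying rail, the part not under the clear cover, and let go of it there; then push it along the rail, under the cover, against the spring buffer until the red catch snaps down behind its leading hook, and leave it hanging there. Keep the carrier upright, do not ram the buffer to the bottom of its travel, and leave the other things on the bench where they are.

Things in the scene. Friction and masses are not known exactly. Their poses are not given: they have to be found in the camera images.
- carrier: Orange slide carrier, 0.22-0.39 kg, upright on the bench right or left of the rail; +x points roughly away from the robot. Base 44 (x) x 124 (y) x 6 mm, origin under its centre, z up. Glass slides up to z = 82 mm. Hanging true, the origin is 112 mm below the rail's axis and y lies along the rail. Steel hook plates 6 mm thick at y = -58 and +58 mm.
- carrier_grip (a point): Centre of the orange grip bar on top of the carrier: 12 mm wide in carrier x, 40 mm long in y, z = 122 to 158 mm above the carrier's base. Take it from above, fingers closing along x. Below it a steel strip 8 mm wide joins the hooks, z = 119 to 123.
- hook_slot (a point): Where the rail's axis lies in the hooks, z = 112 mm. Each hook: upright at x = -17 to -8.5 mm, z 0-132; bridge z 118-132 resting on the rail; lip at x = 8.5 to 16.5 down to z = 106. Open to +x: the rail enters sideways between slides (z = 82) and lips (z = 106), then the carrier is lowered. Slot 17 mm for a 12 mm rail.
- rail_mid (a point): Middle of the axis of the fixed steel rail, 12 mm thick, 500 mm long, 210 mm above the bench. Its y runs along the rail (-250 to 250 mm, roughly to the robot's left), x away from the robot, z up. Posts only under the ends, feet 120 mm deep in x; a drip tray 110 x 460 mm, 22 mm tall, beneath. A dock (see the catch and buffer) is clamped somewhere on the left half.
- rail_open (a point): On the rail's axis 130 mm to the right (-y) of rail_mid: middle of the open part, where to hang the carrier. Left of it a clear cover plate spans y = D-30 to D+110, x = -35 to 85 mm of rail_mid, underside 262 mm and top 266 mm over the bench, 6 mm above a hanging carrier: no room there to hold the grip bar; push at the trailing hook plate, close above the rail.
- buffer (a joint): Black disc round the rail, 32 mm across, pushed in to +y by the leading hook; m, 0 = out, 0.016 = bottomed. First touch 1.2 N, then 0.3 N per mm. Latched, it rests pressed in by 0.004. The dock's place is not given: a latched carrier's origin is at y = D of rail_mid, D unknown between 40 and 130 mm; feel or see it. First touch is at D-4 mm.
- catch (a joint): Red spring catch hanging from the cover over the rail; m, 0 = down, 0.012 = highest. Its 30 degree ramp is lifted by the leading hook plate, starting about 21 mm before D, by about 0.0065 m; a push of some 3 to 8 N passes it. Once the plate is past D it drops to 0 behind it and holds the carrier against the buffer. The cover's posts stand 78 mm beyond the rail.
- slide_box: blue slide storage box with a white lid, 87 x 152 x 36 mm, lying flat, a bystander; origin under its centre
- amber_bottle: amber reagent bottle, 64 mm across, 150 mm tall, a bystander; origin under its centre
- clear_bottle: clear reagent bottle, 60 mm across, 130 mm tall, a bystander; origin under its centre
- beaker: glass beaker, 80 mm across, 100 mm tall, a bystander; origin under its centre
- petri_dish: covered glass dish, 94 mm across, 18 mm tall, lying on the bench between the robot and the rail, a bystander; origin under its centre
- timer: white bench timer, 30 x 70 x 60 mm, a bystander; origin under its centre

How it is judged:
By the outcome, as a careful person would: the job done as asked, in the order asked, and still so for the second after the job is handed in, with the robot touching nothing.
It also fails if it takes over 72 s, if anything falls off the work surface, if the arm or the gripper's body presses on something with over 40 N, if the wrist force passes 120 N, or if a joint passes its speed limit or range.

## Robot

A 7-joint arm with a two-finger parallel gripper is mounted at the origin on the work surface. World frame = base frame: x ahead of the robot, y to its left, z up, the work surface at z = 0. Lengths are in m, angles in degrees, forces in N, time in s.
With the tool pointing down it reaches from about 0.425 to 0.975 m from the base axis. Payload 16.7 kg.
Tool frame: the origin (TCP) lies between the finger pads; the fingertips stand 14 mm ahead of it and the grasp point (between the pads) lies 5 mm behind it; x points along the fingers, y is the direction in which the jaws open and shut, and the axes are right-handed (so a half turn about x gives the same grasp; the last joint's range is limited). The gripper opens to 85 mm and grips with 20 to 120 N. Pads are 22 mm wide; open, the fingers measure 114 mm over their backs; the gripper's body (76 mm by 85 mm) begins 54 mm behind the grasp point. The pads swing forward as they close: fully open they stand 13 mm farther back than shut.
Start: joints at [58.585, 24.414, 4.234, 92.017, -1.954, 63.644, -3.845], TCP at [0.262, -0.622, 0.245] pointing down, gripper open.
Joint ranges: [-163.25, 163.25], [-28.42, 122.38], [-70.27, 78.77], [12.13, 141.07], [-58.53, 238.53], [9.26, 117.41], [-156.51, 156.51]. Speed limits (degrees/s): [108.29, 108.29, 136.94, 136.94, 172.46, 172.46, 172.46].

## Interface

Orientations are given as a 3x3 rotation matrix whose columns are the frame's x, y, z axes.
In Python, from plant import get_state, camera, job gives the robot as it stands. The module is installed in compiled form; this text tells all that it offers.
- The arm moves only by the tool servo_tool, never from a script. Its arguments are lists of equal length, an entry for each row: "delta_pos": the shift along the tool's x, y, z in m, a list of three; "turn": the turn, a rotation vector about the tool's x, y, z in degrees, a list of three; "fingers": the finger opening in m, from 0 to 0.0854. In form: {"delta_pos": [[dx, dy, dz], ...], "turn": [[ax, ay, az], ...], "fingers": [fingers, ...]}. A call has 1 to 12 rows; each row is the pose to reach, as a shift and turn from the pose commanded when the call began, along the tool's axes at that moment; what a row does not reach only later rows make up. A row lasts 1/12 s, in which the tool goes at most 41.7 mm and 7.16 degrees, less where a joint would pass 70% of its speed; a pose out of reach is approached as far as the arm can. A call with a gripper value outside its range is refused whole. The fingers move at their own pace and stop on an object; "grip_force" is the grip in N (left out, the last holds). Time passes only in rows, so rows that repeat a pose let the fingers close. It gives the time, the measured TCP pose, the force and the opening at its end, in the units of the state.
- get_state(): the state, without advancing time (a new reading comes with each control period).
- camera(name): name is "scene" or "side" or "wrist"; returns a dict with "color" (400x640x3 uint8, red, green, blue), "fx", "fy", "cx", "cy" (pixels), "distortion" ([k1, k2, p1, p2, k3] as OpenCV has them; the pictures are not rectified), "origin" and "rotation" of the camera in the world; the wrist camera has in their place "T_tool_cam" (4x4, takes a point from camera to tool coordinates, whose origin is the TCP and whose axes are the tool frame's). Camera axes: x right, y up, looking along -z (the intrinsics and any distortion apply to the point x, -y, -z); pixel columns grow to the right and rows downward; lengths in m; the calibration is good to about 2 mm. A picture is of the moment at which its call begins: read the wrist's pose just before it. There is no depth.
- job.sign_off(): hands the job in, once; it reports no verdict.
The state is a dict: "clock": time; "joints": joint angles; "dq": joint speeds; "joint_efforts": joint torques, N m; "position": TCP position; "orientation": TCP orientation; "force": force on the tool from outside, world axes, zero at the start; "wrist_torque": the same for the moment, N m; "opening": finger opening in m.
Only numpy, scipy, OpenCV 4.12 (cv2) and the standard library are available. Lean on these libraries where they do the work, as an engineer would, in place of code of your own. Each camera call takes 0.05 s, during which the arm holds its last target. There are 200 camera calls.

## Working session

There is one attempt and no reset: what is moved stays moved. The work goes in short steps, Python scripts to look and compute and a tool call to move; the robot and the scene stay as the last step left them, time stands still between calls to the robot, and variables do not carry over. Pictures are saved under pics/ and viewed, about 8 in all and at most 12, crops included, and the job is handed in when it is done.

Besides the shell and the picture viewer there is one more tool, called after "Emit:" by a JSON object that holds its "name" and its "arguments", one argument or row to a line. servo_tool: Moves the arm, as the interface text tells. Its arguments: {"type":"object","properties":{"delta_pos":{"type":"array"},"turn":{"type":"array"},"fingers":{"type":"array"},"grip_force":{"type":"number"}},"required":["delta_pos","turn","fingers"]}

```bash
mkdir -p pics; cat > h.py <<'E'
import numpy as np, cv2
from plant import get_state, camera, job
def snap(n,f):
    s=get_state(); c=camera(n); cv2.imwrite(f'pics/{f}.png',c['color'][:,:,::-1])
    if 'T_tool_cam' in c:
        T=np.eye(4);T[:3,:3]=s['orientation'];T[:3,3]=s['position'];T=T@np.array(c['T_tool_cam'])
        c['origin'],c['rotation']=T[:3,3],T[:3,:3]
    np.save(f'pics/{f}.npy',c,allow_pickle=True); return c
def load(f): return np.load(f'pics/{f}.npy',allow_pickle=True).item()
def K(c): return np.array([[c['fx'],0,c['cx']],[0,c['fy'],c['cy']],[0,0,1.]])
def ray(c,uv):
    p=cv2.undistortPoints(np.array([[uv]],float),K(c),np.array(c['distortion'],float))[0,0]
    return np.array(c['origin']),np.array(c['rotation'])@np.array([p[0],-p[1],-1])
def onz(c,uv,z):
    o,d=ray(c,uv); return o+d*(z-o[2])/d[2]
def proj(c,P):
    q=(np.atleast_2d(P)-c['origin'])@np.array(c['rotation'])*[1,-1,-1]
    return cv2.projectPoints(q,np.zeros(3),np.zeros(3),K(c),np.array(c['distortion'],float))[0][:,0]
def tri(c1,u1,c2,u2):
    a,d=ray(c1,u1);b,e=ray(c2,u2)
    t=np.linalg.lstsq(np.stack([d,-e],1),b-a,rcond=None)[0]
    return (a+t[0]*d+b+t[1]*e)/2, np.linalg.norm(a+t[0]*d-b-t[1]*e)
E
python3 - <<'E'
from h import *
s=get_state(); print({k:np.round(v,3).tolist() for k,v in s.items()})
for n in ['scene','side','wrist']:
    c=snap(n,n+'0'); print(n,np.round(c['origin'],3),np.round(c['rotation'],2).tolist(),c['fx'],c['distortion'])
E
```

```text
{'clock': 0.0, 'joints': [58.586, 24.451, 4.232, 92.053, -1.955, 63.643, -3.844], 'dq': [0.026, 0.009, 0.053, -0.03, 0.021, 0.043, 0.06], 'joint_efforts': [-0.001, -94.983, 3.76, -46.351, 0.019, 0.01, -0.0], 'position': [0.262, -0.622, 0.245], 'orientation': [[-0.001, 0.388, -0.922], [0.001, -0.922, -0.388], [-1.0, -0.001, 0.0]], 'force': [-0.931, 0.25, -1.06], 'wrist_torque': [-0.028, -0.001, -0.01], 'opening': 0.085}
scene [ 0.94  -0.512  1.148] [[0.83, -0.48, 0.28], [0.56, 0.7, -0.44], [0.01, 0.53, 0.85]] 466.15774103261884 [0.03762363 0.         0.         0.         0.        ]
side [-0.047  0.641  0.874] [[-0.7, 0.45, -0.56], [-0.72, -0.42, 0.56], [0.02, 0.79, 0.61]] 360.86345047963715 [0.01738051 0.         0.         0.         0.        ]
wrist [ 0.329 -0.593  0.371] [[0.39, 0.88, 0.26], [-0.92, 0.37, 0.11], [-0.0, -0.28, 0.96]] 311.03514228795774 [-0.01241012  0.          0.          0.          0.        ]
```

View pics/scene0.png

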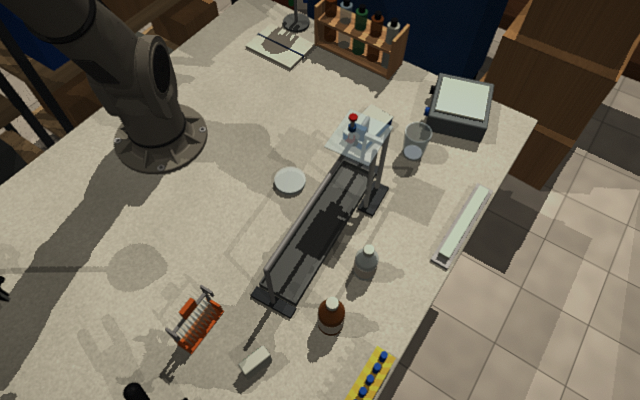

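View pics/side0.png

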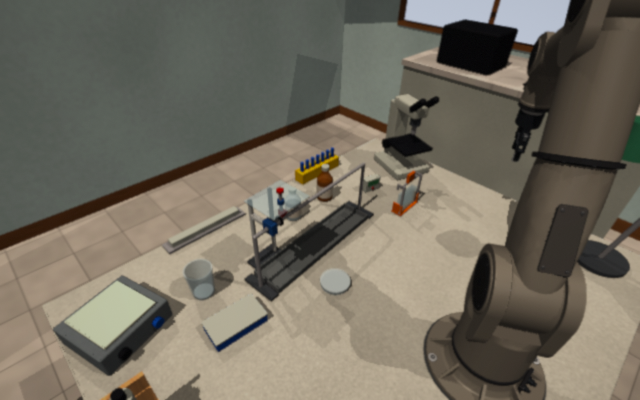

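The scene picture shows the carrier at about (197,318), the rail running from (268,268) to (380,140) with the dock and red catch at (352,118), and the petri dish at (290,181). In the side picture the carrier is at (407,193) and the rail runs from (362,168) to (255,203). I'll crop in for detail.

```bash
python3 - <<'E'
from h import *
a=cv2.imread('pics/scene0.png');b=cv2.imread('pics/side0.png')
A=cv2.resize(a[95:365,150:420],(600,600),interpolation=cv2.INTER_CUBIC)
cv2.imwrite('pics/cropA.png',A)
B=cv2.resize(b[150:310,230:440],(788,600),interpolation=cv2.INTER_CUBIC)
cv2.imwrite('pics/cropB.png',B)
for f in ['scene0','side0']:
    h=cv2.cvtColor(cv2.imread(f'pics/{f}.png'),cv2.COLOR_BGR2HSV)
    m=cv2.inRange(h,(5,170,90),(18,255,255)); n,l,st,ce=cv2.connectedComponentsWithStats(m)
    print(f,[(st[i].tolist(),ce[i].round(1).tolist()) for i in range(1,n) if st[i,4]>15])
E
```

```text
scene0 [([179, 298, 15, 17, 90], [186.2, 306.0]), ([210, 300, 10, 7, 28], [214.5, 303.1]), ([206, 320, 10, 14, 52], [210.1, 325.6]), ([180, 338, 6, 5, 17], [182.6, 340.1]), ([191, 338, 12, 16, 57], [196.1, 344.3])]
side0 [([407, 171, 8, 12, 41], [409.7, 175.6]), ([317, 174, 13, 8, 71], [323.1, 177.3]), ([392, 194, 26, 22, 154], [402.6, 206.9]), ([137, 388, 12, 6, 21], [142.8, 390.6])]
```

View pics/cropA.png

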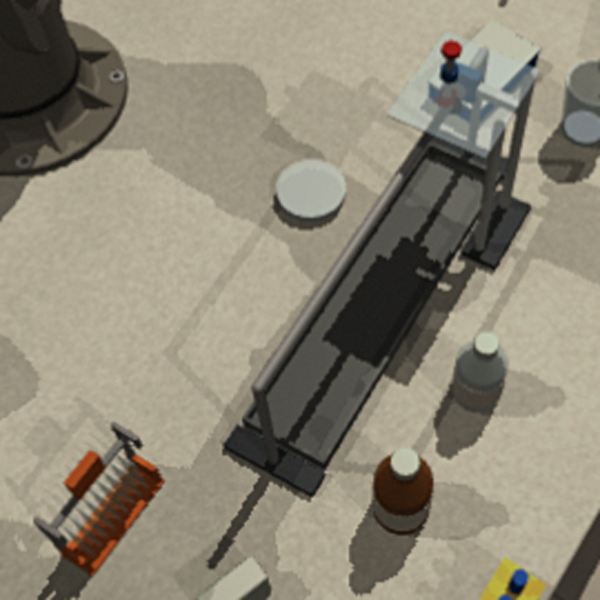

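View pics/cropB.png

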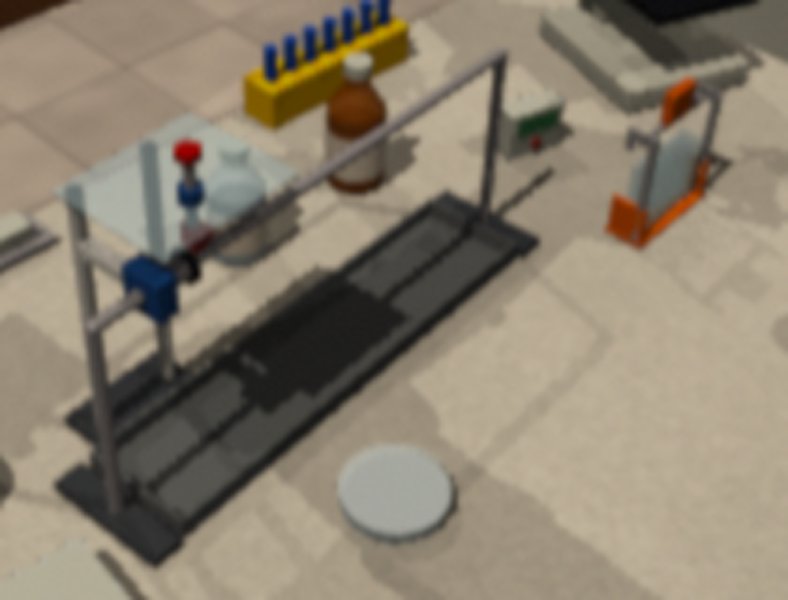

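The crops show the rail's right end at A(258,386) and B(504,56), its left end at B(92,325), the buffer disc at B(188,266), and the grip bar at A(84,474) and B(680,102). The carrier's open side faces the rail, away from the robot.

```bash
python3 - <<'E'
from h import *
a=load('scene0');b=load('side0')
A=lambda u,v:(150+u/2.2222,95+v/2.2222)
B=lambda u,v:(230+u/3.752,150+v/3.75)
R0=onz(a,A(258,386),.21);R1=onz(a,A(400,180),.21)
print('scene rail R end',R0,'mid pt',R1)
r0=onz(b,B(504,58),.21);r1=onz(b,B(92,325),.21);print('side rail',r0,r1,np.linalg.norm(r1-r0))
print('buffer',onz(b,B(188,266),.21))
for d in (R1-R0,r1-r0): print('yaw of rail y vs world y',np.degrees(np.arctan2(-d[0],d[1])))
print('tri end',tri(a,A(258,386),b,B(504,58)))
print('grip',tri(a,A(84,474),b,B(680,102)))
# hooks in A: top end (bridge z~.13), at (126,436) & (46,528)
h1=onz(a,A(122,438),.131);h0=onz(a,A(46,528),.131);d=h1-h0
print('hooks',h1,h0,np.linalg.norm(d),np.degrees(np.arctan2(-d[0],d[1])))
g=[onz(a,A(*p),.158) for p in [(65,485),(92,452),(104,462),(78,496)]];print('bar top',g)
print('petri',onz(a,A(311,188),.018)); print('catch red knob',tri(a,A(452,48),b,B(188,150)))
print('timer',onz(a,A(240,585),.06), 'amber',tri(a,A(405,463),b,B(358,66)), 'clear',tri(a,A(486,344),b,B(235,155)))
E
```

```text
scene rail R end [ 0.61465403 -0.23254506  0.21      ] mid pt [0.59298353 0.05086666 0.21      ]
side rail [ 0.60557847 -0.22757236  0.21      ] [0.5718835  0.26461135 0.21      ] 0.4933357416815922
buffer [0.57537576 0.17411828 0.21      ]
yaw of rail y vs world y 4.3724968847574575
yaw of rail y vs world y 3.9163665764129383
tri end (array([ 0.61151287, -0.23231349,  0.20530291]), np.float64(0.003805420816558033))
grip (array([ 0.50472551, -0.38402266,  0.13952817]), np.float64(0.001687002398325265))
hooks [ 0.50763514 -0.33274024  0.131     ] [ 0.50869607 -0.44304972  0.131     ] 0.11031458198976923 0.5510425855775845
bar top [array([ 0.50583338, -0.40424832,  0.158     ]), array([ 0.50448622, -0.36491243,  0.158     ]), array([ 0.52122902, -0.36599044,  0.158     ]), array([ 0.5237385 , -0.40530574,  0.158     ])]
petri [0.43202826 0.0885026  0.018     ]
catch red knob (array([0.57988422, 0.16533654, 0.31076923]), np.float64(0.002118659827778482))
timer [ 0.68201473 -0.37132241  0.06      ] amber (array([ 0.7639796 , -0.19579304,  0.14149205]), np.float64(0.0014581632048869151)) clear (array([ 0.7582761 , -0.02508846,  0.11770803]), np.float64(0.0028580855683724374))
```

Emit:
{"name": "servo_tool", "arguments": {
  "delta_pos": [
    [-0.04,-0.125,-0.317],
    [-0.04,-0.125,-0.317],
    [-0.04,-0.125,-0.317],
    [-0.04,-0.125,-0.317],
    [-0.04,-0.125,-0.317],
    [-0.04,-0.125,-0.317],
    [-0.04,-0.125,-0.317],
    [-0.04,-0.125,-0.317],
    [-0.04,-0.125,-0.317],
    [-0.04,-0.125,-0.317],
    [-0.04,-0.125,-0.317],
    [-0.04,-0.125,-0.317]
  ],
  "turn": [
    [-69,0,0],
    [-69,0,0],
    [-69,0,0],
    [-69,0,0],
    [-69,0,0],
    [-69,0,0],
    [-69,0,0],
    [-69,0,0],
    [-69,0,0],
    [-69,0,0],
    [-69,0,0],
    [-69,0,0]
  ],
  "fingers": [0.085,0.085,0.085,0.085,0.085,0.085,0.085,0.085,0.085,0.085,0.085,0.085]
}}

```text
clock: 1.15
position: [0.5052, -0.3841, 0.285]
orientation: [[-0.001, 1.0, 0.029], [0.0, 0.029, -1.0], [-1.0, -0.001, -0.0]]
force: [-0.7, 0.2, 0.5]
opening: 0.0847
```

```bash
python3 - <<'E'
from h import *
c=snap('wrist','w1'); s=get_state(); print(s['clock'],s['position'],s['orientation'].round(3).tolist() if hasattr(s['orientation'],'round') else s['orientation'])
h=cv2.cvtColor(cv2.imread('pics/w1.png'),cv2.COLOR_BGR2HSV)
m=cv2.inRange(h,(4,150,70),(18,255,255)); n,l,st,ce=cv2.connectedComponentsWithStats(m)
for i in range(1,n):
    if st[i,4]>150:
        r=cv2.minAreaRect(np.argwhere(l==i)[:,::-1].astype(np.float32)); print(st[i],ce[i].round(1),r, onz(c,ce[i],.158))
E
```

```text
1.2 [ 0.50501062 -0.38437718  0.28505438] [[-0.001, 1.0, 0.028], [0.0, 0.028, -1.0], [-1.0, -0.001, -0.0]]
[304 128   6  78 282] [306.5 169.5] ((306.8366394042969, 166.4459686279297), (77.0255126953125, 4.880242824554443), 88.31531524658203) [ 0.49522592 -0.3598493   0.158     ]
[314 171  14  46 585] [321. 193.] ((320.5, 193.5), (45.0, 13.0), 90.0) [ 0.50774012 -0.37964385  0.158     ]
```

View pics/w1.png

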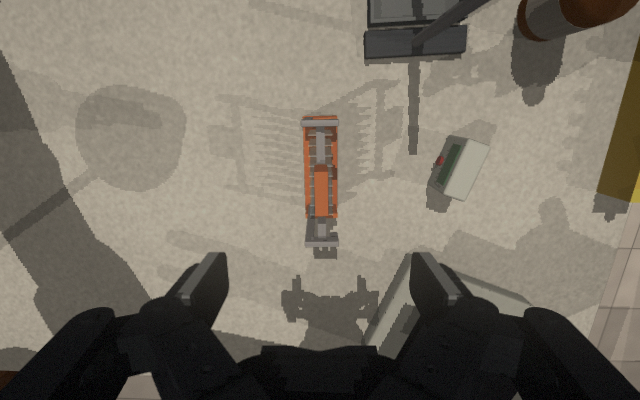

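The wrist view shows the bar top at (321,193) and the hook plates at (320,124) and (322,240). So the bar is at about (0.508, -0.380), lined up with the jaws to within about 1°. I'll descend and grip it.

Emit:
{"name": "servo_tool", "arguments": {
  "delta_pos": [
    [0.03,0.003,-0.004],
    [0.07,0.003,-0.004],
    [0.11,0.003,-0.004],
    [0.135,0.003,-0.004],
    [0.144,0.003,-0.004],
    [0.144,0.003,-0.004],
    [0.144,0.003,-0.004],
    [0.144,0.003,-0.004],
    [0.144,0.003,-0.004],
    [0.144,0.003,-0.004],
    [0.144,0.003,-0.004],
    [0.144,0.003,-0.004]
  ],
  "turn": [
    [-1,0,0],
    [-1,0,0],
    [-1,0,0],
    [-1,0,0],
    [-1,0,0],
    [-1,0,0],
    [-1,0,0],
    [-1,0,0],
    [-1,0,0],
    [-1,0,0],
    [-1,0,0],
    [-1,0,0]
  ],
  "fingers": [0.06,0.05,0.05,0.05,0.05,0.05,0.0,0.0,0.0,0.0,0.0,0.0],
  "grip_force": 40
}}

```text
clock: 2.2
position: [0.5086, -0.3804, 0.1433]
orientation: [[0.001, 0.999, 0.049], [-0.002, 0.049, -0.999], [-1.0, 0.001, 0.002]]
force: [-4.6, 1.3, 9.1]
opening: 0.0117
```

Emit:
{"name": "servo_tool", "arguments": {
  "delta_pos": [
    [-0.015,0,0],
    [-0.045,0,0],
    [-0.08,0,0],
    [-0.11,0,0],
    [-0.125,0,0],
    [-0.13,0.008,-0.03],
    [-0.13,0.015,-0.065],
    [-0.13,0.022,-0.1],
    [-0.13,0.03,-0.135],
    [-0.13,0.036,-0.17],
    [-0.13,0.042,-0.2],
    [-0.13,0.044,-0.215]
  ],
  "turn": [
    [0,0,0],
    [0,0,0],
    [0,0,0],
    [0,0,0],
    [0,0,0],
    [-1.4,0,0],
    [-1.4,0,0],
    [-1.4,0,0],
    [-1.4,0,0],
    [-1.4,0,0],
    [-1.4,0,0],
    [-1.4,0,0]
  ],
  "fingers": [0,0,0,0,0,0,0,0,0,0,0,0]
}}

```text
clock: 3.2
position: [0.5425, -0.1582, 0.2726]
orientation: [[0.002, 0.997, 0.078], [0.0, 0.078, -0.997], [-1.0, 0.002, -0.0]]
force: [-0.3, 0.5, -4.3]
opening: 0.0116
```

Emit:
{"name": "servo_tool", "arguments": {
  "delta_pos": [
    [0,0.001,-0.015],
    [0,0.001,-0.03],
    [0,0.001,-0.04],
    [0,0.001,-0.045],
    [0,0.001,-0.045],
    [0,0.001,-0.045],
    [0,0.001,-0.045]
  ],
  "turn": [
    [0,0,0],
    [0,0,0],
    [0,0,0],
    [0,0,0],
    [0,0,0],
    [0,0,0],
    [0,0,0]
  ],
  "fingers": [0,0,0,0,0,0,0]
}}

```text
clock: 3.78
position: [0.5395, -0.1188, 0.2714]
orientation: [[0.0, 0.997, 0.073], [-0.0, 0.073, -0.997], [-1.0, 0.0, 0.0]]
force: [-0.8, -0.6, -2.4]
opening: 0.0111
```

```bash
python3 - <<'E'
from h import *
for n in ['wrist','side','scene']: snap(n,n+'2')
a=cv2.imread('pics/wrist2.png'); s=cv2.imread('pics/side2.png'); 
g=np.zeros((600,800,3),np.uint8)
g[:400,:640]=a; S=cv2.resize(s[150:230,230:390],(400,200),interpolation=cv2.INTER_CUBIC); g[400:,:400]=S
S=cv2.imread('pics/scene2.png'); g[400:,400:]=cv2.resize(S[130:290,190:430][30:150],(400,200),interpolation=cv2.INTER_CUBIC)
cv2.imwrite('pics/m2.png',g); st=get_state(); print(st['clock'],st['position'],st['force'],st['opening'])
E
```

```text
3.9333 [ 0.53945309 -0.11851312  0.27125926] [ 0.24117111 -0.4003972  -3.67110113] 0.011313188267039998
```

View pics/m2.png

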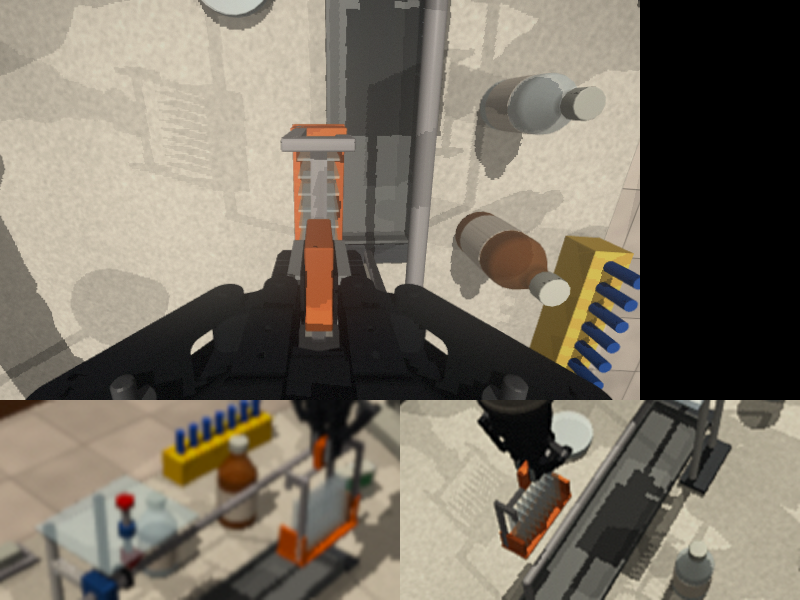

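The wrist view shows the carrier gripped straight, with its leading hook bridge at about (281–355, 144). The rail runs parallel to it on the right, from (433,0) to (415,280). I'll measure the rail in tool coordinates.

```bash
python3 - <<'E'
from h import *
c=load('wrist2'); im=cv2.imread('pics/wrist2.png').astype(int)
g=cv2.cvtColor(im.astype(np.uint8),cv2.COLOR_BGR2GRAY).astype(int)
for r in (30,140,200,260): print(r,g[r,395:460].tolist())
s=get_state();p=np.array(s['position']);R=np.array(s['orientation'])
for uv in [(433,0),(429.5,60),(415.5,280)]: q=onz(c,uv,.21); print(q,(R.T@(q-p)).round(4))
for uv in [(281,144),(355,144)]: q=onz(c,uv,.260); print(q,(R.T@(q-p)).round(4))
E
```

```text
30 [68, 67, 68, 67, 66, 68, 68, 68, 65, 64, 59, 60, 59, 59, 59, 61, 59, 59, 60, 58, 60, 62, 58, 52, 46, 48, 47, 54, 67, 82, 96, 105, 114, 123, 127, 136, 139, 145, 149, 153, 165, 164, 162, 153, 148, 147, 144, 140, 133, 125, 113, 113, 119, 119, 174, 198, 197, 197, 198, 197, 194, 193, 195, 198, 200]
140 [97, 99, 102, 99, 95, 91, 94, 95, 94, 93, 91, 92, 93, 93, 91, 92, 56, 52, 53, 51, 60, 72, 81, 88, 99, 105, 111, 115, 120, 123, 126, 131, 136, 136, 135, 138, 135, 134, 131, 128, 125, 170, 192, 189, 190, 192, 190, 191, 172, 172, 171, 168, 169, 172, 176, 198, 195, 194, 195, 198, 197, 194, 191, 190, 189]
200 [107, 108, 107, 108, 108, 109, 107, 106, 106, 107, 107, 107, 68, 59, 62, 61, 63, 77, 88, 94, 102, 108, 116, 120, 123, 127, 131, 133, 135, 136, 137, 138, 134, 131, 128, 119, 181, 179, 184, 189, 193, 188, 185, 181, 179, 176, 176, 176, 181, 187, 187, 187, 186, 195, 197, 195, 196, 195, 199, 203, 200, 199, 194, 193, 194]
260 [79, 81, 81, 81, 82, 78, 80, 79, 81, 83, 82, 78, 78, 95, 107, 117, 126, 137, 143, 147, 151, 155, 154, 155, 151, 149, 148, 145, 140, 130, 148, 193, 194, 193, 194, 197, 198, 197, 200, 199, 198, 198, 197, 202, 199, 200, 200, 196, 195, 198, 197, 197, 196, 194, 194, 184, 118, 119, 120, 119, 120, 120, 122, 120, 117]
[0.59181063 0.01376282 0.21      ] [ 0.0613  0.0619 -0.1281]
[ 0.59491008 -0.01569564  0.21      ] [ 0.0613  0.0628 -0.0985]
[ 0.60917788 -0.15350564  0.21      ] [0.0612 0.067  0.04  ]
[ 0.51964411 -0.06241519  0.26      ] [ 0.0113 -0.0157 -0.0574]
[ 0.55210566 -0.06006296  0.26      ] [ 0.0113  0.0169 -0.0574]
```

```bash
python3 - <<'E'
from h import *
c=load('wrist2'); s=get_state();p=np.array(s['position']);R=np.array(s['orientation'])
for uv in [(433.2,30),(423.3,140),(418.7,200),(415.5,260)]: q=onz(c,uv,.21); print(q.round(4),(R.T@(q-p)).round(4))
for n,uv in [('scene2',None)]: pass
E
```

```text
[ 0.5944 -0.0006  0.21  ] [ 0.0613  0.0634 -0.1136]
[ 0.5987 -0.0597  0.21  ] [ 0.0613  0.0634 -0.0544]
[ 0.602  -0.0969  0.21  ] [ 0.0613  0.064  -0.017 ]
[ 0.6067 -0.1385  0.21  ] [0.0613 0.0656 0.0249]
```

Emit:
{"name": "servo_tool", "arguments": {
  "delta_pos": [
    [0.006,0,0],
    [0.012,0,0],
    [0.012,0.01,-0.002],
    [0.012,0.022,-0.003],
    [0.012,0.034,-0.005],
    [0.012,0.045,-0.005],
    [0.012,0.054,-0.005],
    [0.012,0.06,-0.005],
    [0.012,0.063,-0.005],
    [0.012,0.063,-0.005],
    [0.012,0.063,-0.005]
  ],
  "turn": [
    [-0.3,0,0],
    [-0.3,0,0],
    [-0.3,0,0],
    [-0.3,0,0],
    [-0.3,0,0],
    [-0.3,0,0],
    [-0.3,0,0],
    [-0.3,0,0],
    [-0.3,0,0],
    [-0.3,0,0],
    [-0.3,0,0]
  ],
  "fingers": [0,0,0,0,0,0,0,0,0,0,0]
}}

```text
clock: 4.85
position: [0.6018, -0.1082, 0.2592]
orientation: [[-0.0, 0.997, 0.079], [0.0, 0.079, -0.997], [-1.0, -0.0, -0.0]]
force: [0.1, 1.2, -3.3]
opening: 0.0111
```

```bash
python3 - <<'E'
from h import *
for n in ['wrist','side','scene']: snap(n,n+'3')
g=np.zeros((600,800,3),np.uint8)
g[:300,:480]=cv2.imread('pics/wrist3.png')[50:350,80:560]
S=cv2.imread('pics/side3.png')[155:235,290:390]; g[300:,:375]=cv2.resize(S,(375,300),interpolation=cv2.INTER_CUBIC)
S=cv2.imread('pics/scene3.png')[140:280,230:370]; g[300:,400:700]=cv2.resize(S,(300,300),interpolation=cv2.INTER_CUBIC)
cv2.imwrite('pics/m3.png',g); st=get_state(); print(st['clock'],st['position'],st['force'],st['opening'])
E
```

```text
5.0 [ 0.60156767 -0.10830611  0.25945426] [-0.33903012  0.20636241 -2.72285869] 0.011575846975546271
```

View pics/m3.png

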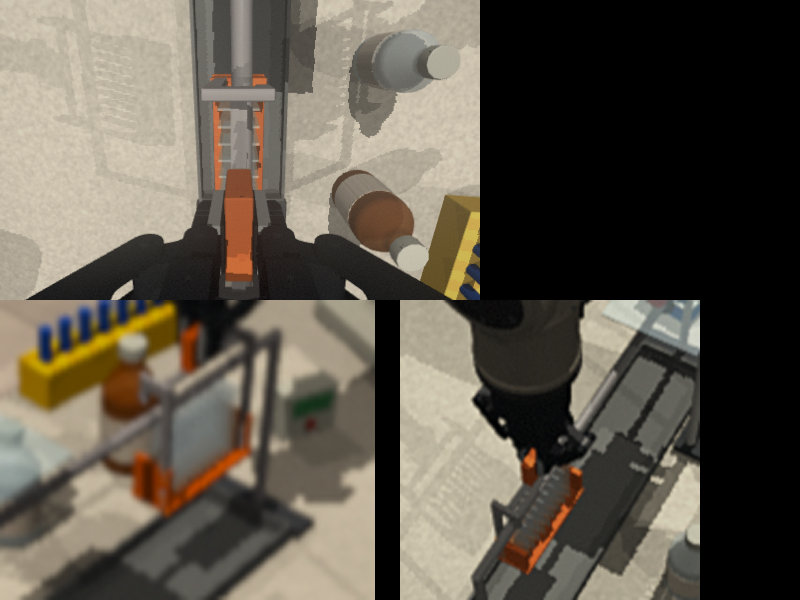

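The rail is now inside both hooks: the rail is at column 241–242 of the crop and the hook's middle at 238, so it sits about 1–2 mm off. I'll nudge by that much and lower.

Emit:
{"name": "servo_tool", "arguments": {
  "delta_pos": [
    [0,0.0015,0],
    [0.004,0.0015,0],
    [0.008,0.0015,0],
    [0.012,0.0015,0],
    [0.015,0.0015,0],
    [0.017,0.0015,0],
    [0.018,0.0015,0],
    [0.018,0.0015,0],
    [0.018,0.0015,0]
  ],
  "turn": [
    [0,0,0],
    [0,0,0],
    [0,0,0],
    [0,0,0],
    [0,0,0],
    [0,0,0],
    [0,0,0],
    [0,0,0],
    [0,0,0]
  ],
  "fingers": [0,0,0,0,0,0,0,0,0]
}}

```text
clock: 5.75
position: [0.6035, -0.1079, 0.2414]
orientation: [[0.0, 0.997, 0.079], [0.0, 0.079, -0.997], [-1.0, 0.0, -0.0]]
force: [0.2, -0.7, -3.6]
opening: 0.0111
```

Emit:
{"name": "servo_tool", "arguments": {
  "delta_pos": [
    [0.001,0,0],
    [0.0015,0,0],
    [0.002,0,0],
    [0.002,0,0],
    [0.002,0,0]
  ],
  "turn": [
    [0,0,0],
    [0,0,0],
    [0,0,0],
    [0,0,0],
    [0,0,0]
  ],
  "fingers": [0,0,0,0,0]
}}

```text
clock: 6.17
position: [0.6037, -0.108, 0.2408]
orientation: [[0.001, 0.997, 0.079], [-0.0, 0.079, -0.997], [-1.0, 0.001, 0.001]]
force: [-6.5, -0.4, 14.1]
opening: 0.0115
```

Emit:
{"name": "servo_tool", "arguments": {
  "delta_pos": [
    [-0.0015,0,0],
    [-0.0015,0,0],
    [-0.0015,0,0],
    [-0.0015,0,0],
    [-0.0015,0,0],
    [-0.0015,0,0],
    [-0.0015,0,0],
    [-0.0015,0,0]
  ],
  "turn": [
    [0,0,0],
    [0,0,0],
    [0,0,0],
    [0,0,0],
    [0,0,0],
    [0,0,0],
    [0,0,0],
    [0,0,0]
  ],
  "fingers": [0,0,0.014,0.018,0.024,0.035,0.04,0.04]
}}

```text
clock: 6.83
position: [0.6035, -0.108, 0.2408]
orientation: [[0.0, 0.997, 0.079], [0.0, 0.079, -0.997], [-1.0, 0.0, -0.0]]
force: [-0.6, -0.4, 0.3]
opening: 0.0399
```

Released with no force left on the tool. I'll rise straight up and look.

Emit:
{"name": "servo_tool", "arguments": {
  "delta_pos": [
    [-0.01,0,0],
    [-0.03,0,0],
    [-0.06,0,0],
    [-0.09,0,0],
    [-0.1,0,0],
    [-0.1,0,0]
  ],
  "turn": [
    [0,0,0],
    [0,0,0],
    [0,0,0],
    [0,0,0],
    [0,0,0],
    [0,0,0]
  ],
  "fingers": [0.04,0.04,0.04,0.04,0.04,0.04]
}}

```text
clock: 7.33
position: [0.6046, -0.1079, 0.3448]
orientation: [[0.005, 0.997, 0.079], [-0.001, 0.079, -0.997], [-1.0, 0.005, 0.001]]
force: [-1.3, -0.0, 0.2]
opening: 0.0403
```

```bash
python3 - <<'E'
from h import *
for n in ['wrist','side','scene']: snap(n,n+'4')
g=np.zeros((600,800,3),np.uint8)
g[:400,:640]=cv2.imread('pics/wrist4.png')
S=cv2.imread('pics/side4.png')[160:240,250:390]; g[400:,:350]=cv2.resize(S,(350,200),interpolation=cv2.INTER_CUBIC)
S=cv2.imread('pics/scene4.png')[110:270,230:430][20:120]; g[400:,400:]=cv2.resize(S,(400,200),interpolation=cv2.INTER_CUBIC)
cv2.imwrite('pics/m4.png',g); st=get_state(); print(st['clock'],st['position'],st['force'])
c=load('wrist4')
h=cv2.cvtColor(cv2.imread('pics/wrist4.png'),cv2.COLOR_BGR2HSV)
m=cv2.inRange(h,(4,150,70),(18,255,255)); n,l,sa,ce=cv2.connectedComponentsWithStats(m)
for i in range(1,n):
    if sa[i,4]>150: print(sa[i],ce[i].round(1),onz(c,ce[i],.256).round(4))
E
```

```text
7.4833 [ 0.60309773 -0.10802911  0.34029365] [-1.02829004 -0.07282389  0.34466721]
[301 134   6  84 287] [302.8 175.7] [ 0.5925 -0.0816  0.256 ]
[327 134  11  98 467] [333.7 184.4] [ 0.6149 -0.0862  0.256 ]
[308 177  16  60 930] [315.7 206.9] [ 0.6034 -0.1039  0.256 ]
```

View pics/m4.png

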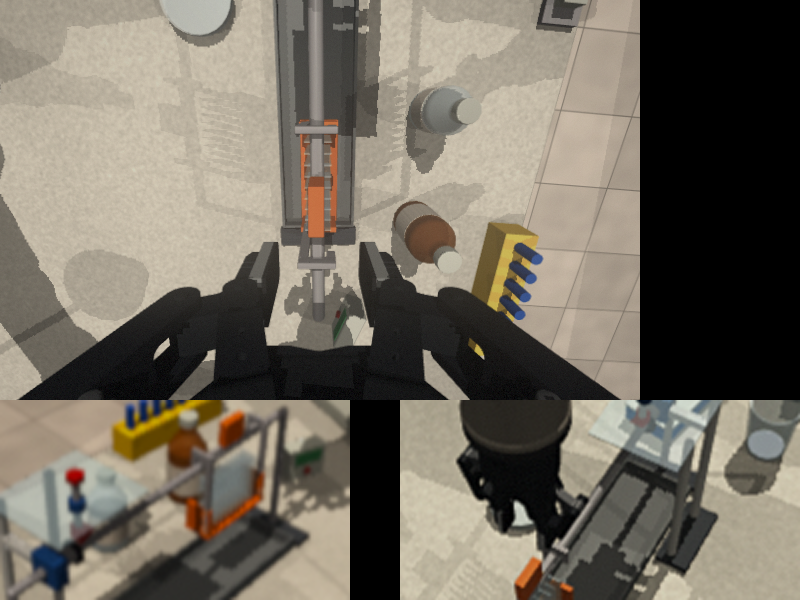

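The carrier hangs true on both hooks, with plates at (316,129) and (317,262) and the rail running through the slots. Next I'll close the fingers and come down behind the trailing hook plate.

Emit:
{"name": "servo_tool", "arguments": {
  "delta_pos": [
    [0,0,0.02],
    [0,0,0.045],
    [0,0,0.07],
    [0,0,0.085],
    [0,0,0.09],
    [0.03,0,0.09],
    [0.06,0,0.09],
    [0.085,0,0.09],
    [0.1,0,0.09],
    [0.104,0,0.09],
    [0.104,0,0.09],
    [0.104,0,0.09]
  ],
  "turn": [
    [0,0,0],
    [0,0,0],
    [0,0,0],
    [0,0,0],
    [0,0,0],
    [0,0,0],
    [0,0,0],
    [0,0,0],
    [0,0,0],
    [0,0,0],
    [0,0,0],
    [0,0,0]
  ],
  "fingers": [0,0,0,0,0,0,0,0,0,0,0,0]
}}

```text
clock: 8.48
position: [0.611, -0.1971, 0.2376]
orientation: [[0.001, 0.997, 0.08], [0.0, 0.08, -0.997], [-1.0, 0.001, -0.0]]
force: [0.2, 0.0, 0.5]
opening: -0.0
```

```bash
python3 - <<'E'
from h import *
for n in ['wrist','side']: snap(n,n+'5')
g=np.zeros((600,800,3),np.uint8)
g[:400,:640]=cv2.imread('pics/wrist5.png')
S=cv2.imread('pics/side5.png')[160:240,250:410]; g[400:,:400]=cv2.resize(S,(400,200),interpolation=cv2.INTER_CUBIC)
cv2.imwrite('pics/m5.png',g); st=get_state(); print(st['clock'],st['position'],st['force'],st['opening'])
E
```

```text
8.5833 [ 0.61125545 -0.1974756   0.23824043] [-0.43246096  0.47850058  0.35713617] 0.00039127760623141553
```

View pics/m5.png

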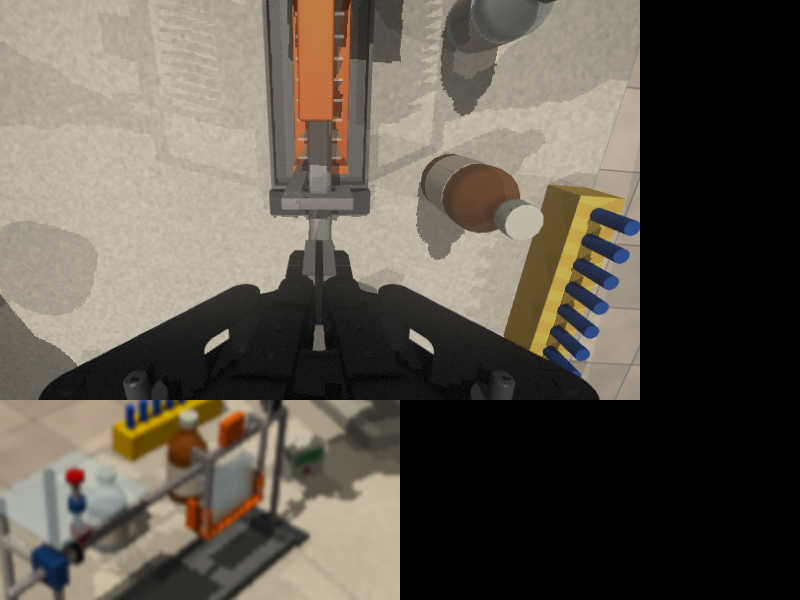

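The closed fingers straddle the rail behind the trailing plate at about (318,203), with the gap still to close. I'll drop 3 mm and start a slow push.

Emit:
{"name": "servo_tool", "arguments": {
  "delta_pos": [
    [0.003,0,0],
    [0.003,0,-0.006],
    [0.003,0,-0.012],
    [0.003,0,-0.016],
    [0.003,0,-0.018],
    [0.003,0,-0.021],
    [0.003,0,-0.024],
    [0.003,0,-0.027],
    [0.003,0,-0.03],
    [0.003,0,-0.034],
    [0.003,0,-0.038],
    [0.003,0,-0.042]
  ],
  "turn": [
    [0,0,0],
    [0,0,0],
    [0,0,0],
    [0,0,0],
    [0,0,0],
    [0,0,0],
    [0,0,0],
    [0,0,0],
    [0,0,0],
    [0,0,0],
    [0,0,0],
    [0,0,0]
  ],
  "fingers": [0,0,0,0,0,0,0,0,0,0,0,0]
}}

```text
clock: 9.58
position: [0.6073, -0.1556, 0.234]
orientation: [[0.0, 0.997, 0.079], [-0.0, 0.079, -0.997], [-1.0, 0.0, 0.0]]
force: [0.5, -3.3, 2.9]
opening: 0.0005
```

```bash
python3 - <<'E'
from h import *
c=snap('wrist','w6');d=snap('side','side6'); st=get_state(); print(st['clock'],st['position'],st['force'])
h=cv2.cvtColor(cv2.imread('pics/w6.png'),cv2.COLOR_BGR2HSV)
m=cv2.inRange(h,(4,150,70),(18,255,255)); n,l,sa,ce=cv2.connectedComponentsWithStats(m)
for i in range(1,n):
    if sa[i,4]>150: x,y,w,hh=sa[i,:4]; print(sa[i],'near end of bar',onz(c,(x+w/2,y+hh),.256).round(4))
E
```

```text
9.6833 [ 0.60718752 -0.15455761  0.23378392] [0.06105045 0.78751047 0.10893992]
[ 289    7   64  189 7009] near end of bar [ 0.6056 -0.1123  0.256 ]
```

Emit:
{"name": "servo_tool", "arguments": {
  "delta_pos": [
    [0,0,-0.004],
    [0,0,-0.01],
    [0,0,-0.018],
    [0,0,-0.026],
    [0,0,-0.034],
    [0,0,-0.042],
    [0,0,-0.05],
    [0,0,-0.058],
    [0,0,-0.066],
    [0,0,-0.072],
    [0,0,-0.077],
    [0,0,-0.08]
  ],
  "turn": [
    [0,0,0],
    [0,0,0],
    [0,0,0],
    [0,0,0],
    [0,0,0],
    [0,0,0],
    [0,0,0],
    [0,0,0],
    [0,0,0],
    [0,0,0],
    [0,0,0],
    [0,0,0]
  ],
  "fingers": [0,0,0,0,0,0,0,0,0,0,0,0]
}}

```text
clock: 10.68
position: [0.6008, -0.0753, 0.2338]
orientation: [[-0.0, 0.997, 0.08], [0.0, 0.08, -0.997], [-1.0, -0.0, -0.0]]
force: [-0.4, -2.0, -0.1]
opening: 0.0001
```

Emit:
{"name": "servo_tool", "arguments": {
  "delta_pos": [
    [0,0,-0.004],
    [0,0,-0.01],
    [0,0,-0.017],
    [0,0,-0.024],
    [0,0,-0.031],
    [0,0,-0.038],
    [0,0,-0.044],
    [0,0,-0.05],
    [0,0,-0.055],
    [0,0,-0.058],
    [0,0,-0.06],
    [0,0,-0.06]
  ],
  "turn": [
    [0,0,0],
    [0,0,0],
    [0,0,0],
    [0,0,0],
    [0,0,0],
    [0,0,0],
    [0,0,0],
    [0,0,0],
    [0,0,0],
    [0,0,0],
    [0,0,0],
    [0,0,0]
  ],
  "fingers": [0,0,0,0,0,0,0,0,0,0,0,0]
}}

```text
clock: 11.68
position: [0.5961, -0.0158, 0.2339]
orientation: [[0.0, 0.997, 0.08], [0.0, 0.08, -0.997], [-1.0, 0.0, -0.0]]
force: [-0.0, 0.5, 0.8]
opening: -0.0001
```

```bash
python3 - <<'E'
from h import *
for n in ['wrist','side','scene']: snap(n,n+'7')
g=np.zeros((600,800,3),np.uint8)
g[:300,:480]=cv2.resize(cv2.imread('pics/wrist7.png'),(480,300))
S=cv2.imread('pics/side7.png')[180:260,230:350]; g[300:,:450]=cv2.resize(S,(450,300),interpolation=cv2.INTER_CUBIC)
S=cv2.imread('pics/scene7.png')[100:220,290:410]; g[300:,480:780]=cv2.resize(S,(300,300),interpolation=cv2.INTER_CUBIC)
cv2.imwrite('pics/m7.png',g); st=get_state(); print(st['clock'],st['position'],st['force'],st['opening'])
E
```

```text
11.8333 [ 0.59619092 -0.01636471  0.23386959] [ 0.2914128   0.02137779 -0.22775433] -0.00023795598069783295
```

View pics/m7.png

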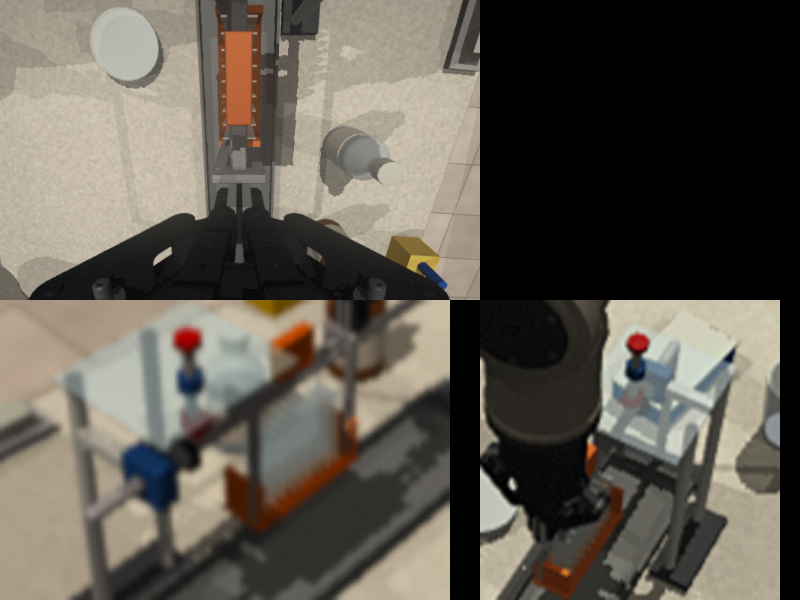

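The carrier slides freely. In the side crop its leading hook is at (255,410) and the buffer disc at (187,452), roughly 60–70 mm to go. I'll move another 30 mm, then take finer steps watching the force.

Emit:
{"name": "servo_tool", "arguments": {
  "delta_pos": [
    [0,0,-0.003],
    [0,0,-0.008],
    [0,0,-0.013],
    [0,0,-0.018],
    [0,0,-0.022],
    [0,0,-0.026],
    [0,0,-0.029],
    [0,0,-0.03],
    [0,0,-0.03]
  ],
  "turn": [
    [0,0,0],
    [0,0,0],
    [0,0,0],
    [0,0,0],
    [0,0,0],
    [0,0,0],
    [0,0,0],
    [0,0,0],
    [0,0,0]
  ],
  "fingers": [0,0,0,0,0,0,0,0,0]
}}

```text
clock: 12.58
position: [0.5937, 0.0142, 0.2339]
orientation: [[0.0, 0.997, 0.08], [0.0, 0.08, -0.997], [-1.0, 0.0, -0.0]]
force: [1.1, -0.6, 0.8]
opening: -0.0003
```

```bash
python3 - <<'E'
from h import *
b=load('side7'); 
B=lambda u,v:(230+u/3.75,180+(v-300)/3.75)
o=np.array([.592,.017,.21]);t=np.array([-.079,.997,0])
for n,uv in [('lead hook',B(255,411)),('disc',B(187,452))]: print(n,(onz(b,uv,.21)-o)@t)
st=get_state(); print(st['clock'],(st['position']-o)@t,st['force'])
E
```

```text
lead hook 0.08739159401549665
disc 0.15721585968633114
12.5833 -0.0029748749434739172 [ 1.0697568  -0.61664109  0.79400428]
```

Emit:
{"name": "servo_tool", "arguments": {
  "delta_pos": [
    [0,0,-0.002],
    [0,0,-0.004],
    [0,0,-0.006],
    [0,0,-0.008],
    [0,0,-0.01],
    [0,0,-0.012]
  ],
  "turn": [
    [0,0,0],
    [0,0,0],
    [0,0,0],
    [0,0,0],
    [0,0,0],
    [0,0,0]
  ],
  "fingers": [0,0,0,0,0,0]
}}

```text
clock: 13.08
position: [0.5928, 0.025, 0.2338]
orientation: [[-0.0, 0.997, 0.079], [-0.001, 0.079, -0.997], [-1.0, -0.0, 0.001]]
force: [0.2, -10.2, 1.7]
opening: 0.0
```

Emit:
{"name": "servo_tool", "arguments": {
  "delta_pos": [
    [0,0,-0.001],
    [0,0,-0.002],
    [0,0,-0.003],
    [0,0,-0.004]
  ],
  "turn": [
    [0,0,0],
    [0,0,0],
    [0,0,0],
    [0,0,0]
  ],
  "fingers": [0,0,0,0]
}}

```text
clock: 13.42
position: [0.5927, 0.0278, 0.2338]
orientation: [[0.0, 0.997, 0.078], [-0.002, 0.078, -0.997], [-1.0, -0.0, 0.002]]
force: [0.7, -10.9, 0.9]
opening: -0.0001
```

Emit:
{"name": "servo_tool", "arguments": {
  "delta_pos": [
    [0,0,-0.001],
    [0,0,-0.002],
    [0,0,-0.003],
    [0,0,-0.004]
  ],
  "turn": [
    [0,0,0],
    [0,0,0],
    [0,0,0],
    [0,0,0]
  ],
  "fingers": [0,0,0,0]
}}

```text
clock: 13.75
position: [0.5923, 0.0316, 0.2338]
orientation: [[0.0, 0.997, 0.078], [-0.002, 0.078, -0.997], [-1.0, -0.0, 0.002]]
force: [1.4, -11.2, 1.1]
opening: 0.0
```

Emit:
{"name": "servo_tool", "arguments": {
  "delta_pos": [
    [0,0,-0.001],
    [0,0,-0.002],
    [0,0,-0.003],
    [0,0,-0.004]
  ],
  "turn": [
    [0,0,0],
    [0,0,0],
    [0,0,0],
    [0,0,0]
  ],
  "fingers": [0,0,0,0]
}}

```text
clock: 14.08
position: [0.592, 0.0356, 0.2338]
orientation: [[0.0, 0.997, 0.077], [-0.002, 0.077, -0.997], [-1.0, -0.0, 0.002]]
force: [0.8, -4.3, 1.5]
opening: 0.0
```

The ramp was felt at 10–11 N and has eased to 4 N, so the hook is under the catch's flat with roughly 8–10 mm to go. I'll continue in small steps.

Emit:
{"name": "servo_tool", "arguments": {
  "delta_pos": [
    [0,0,-0.001],
    [0,0,-0.002],
    [0,0,-0.003],
    [0,0,-0.004]
  ],
  "turn": [
    [0,0,0],
    [0,0,0],
    [0,0,0],
    [0,0,0]
  ],
  "fingers": [0,0,0,0]
}}

```text
clock: 14.42
position: [0.5916, 0.0405, 0.2338]
orientation: [[0.0, 0.997, 0.078], [-0.001, 0.078, -0.997], [-1.0, -0.0, 0.001]]
force: [0.9, -6.5, 0.3]
opening: 0.0001
```

Emit:
{"name": "servo_tool", "arguments": {
  "delta_pos": [
    [0,0,-0.001],
    [0,0,-0.002],
    [0,0,-0.002]
  ],
  "turn": [
    [0,0,0],
    [0,0,0],
    [0,0,0]
  ],
  "fingers": [0,0,0]
}}

```text
clock: 14.67
position: [0.5915, 0.0425, 0.2338]
orientation: [[0.0, 0.997, 0.078], [-0.001, 0.078, -0.997], [-1.0, -0.0, 0.001]]
force: [0.2, -7.2, -0.3]
opening: 0.0002
```

Emit:
{"name": "servo_tool", "arguments": {
  "delta_pos": [
    [0,0,-0.001],
    [0,0,-0.002],
    [0,0,-0.002]
  ],
  "turn": [
    [0,0,0],
    [0,0,0],
    [0,0,0]
  ],
  "fingers": [0,0,0]
}}

```text
clock: 14.92
position: [0.5913, 0.0445, 0.2339]
orientation: [[0.0, 0.997, 0.078], [-0.001, 0.078, -0.997], [-1.0, 0.0, 0.001]]
force: [0.7, -2.9, -0.2]
opening: 0.0001
```

```bash
python3 - <<'E'
from h import *
hs={}
for f in ['side7','side8','scene7','scene8']:
    if f.endswith('8'): snap(f[:-1],f)
    im=cv2.imread(f'pics/{f}.png'); h=cv2.cvtColor(im,cv2.COLOR_BGR2HSV)
    m=cv2.inRange(h,(0,150,90),(6,255,255))|cv2.inRange(h,(172,150,90),(180,255,255))
    r=slice(180,215) if 'side' in f else slice(105,130); cs=slice(265,295) if 'side' in f else slice(335,370)
    p=np.argwhere(m[r,cs]); print(f,len(p),p.mean(0)+[r.start,cs.start])
print(get_state()['position'],get_state()['force'])
E
```

```text
side7 29 [190.10344828 279.48275862]
side8 28 [190.17857143 279.39285714]
scene7 41 [116.53658537 352.70731707]
scene8 22 [116.5        354.36363636]
[0.59130023 0.04489683 0.23385452] [ 0.74586184 -5.40626569  0.35476396]
```

The red knob is back at its resting height (side row 190.2, against 190.1 before the push) and the force has dropped. I'll add 1.5 mm for margin, far from the buffer's end, then back away and look.

Emit:
{"name": "servo_tool", "arguments": {
  "delta_pos": [
    [0,0,-0.001],
    [0,0,-0.0015],
    [0,0,-0.0015]
  ],
  "turn": [
    [0,0,0],
    [0,0,0],
    [0,0,0]
  ],
  "fingers": [0,0,0]
}}

```text
clock: 15.27
position: [0.5912, 0.0465, 0.2338]
orientation: [[0.0, 0.997, 0.079], [-0.001, 0.079, -0.997], [-1.0, -0.0, 0.001]]
force: [0.1, -5.1, 0.4]
opening: 0.0002
```

Emit:
{"name": "servo_tool", "arguments": {
  "delta_pos": [
    [0,0,0.002],
    [0,0,0.005],
    [0,0,0.01],
    [0,0,0.02],
    [0,0,0.035],
    [-0.01,0,0.05],
    [-0.04,0,0.06],
    [-0.08,0,0.07],
    [-0.12,0,0.1],
    [-0.15,0,0.13],
    [-0.15,0,0.15],
    [-0.15,0,0.15]
  ],
  "turn": [
    [0,0,0],
    [0,0,0],
    [0,0,0],
    [0,0,0],
    [0,0,0],
    [0,0,0],
    [0,0,0],
    [0,0,0],
    [0,0,0],
    [0,0,0],
    [0,0,0],
    [0,0,0]
  ],
  "fingers": [0,0,0,0,0,0,0,0,0,0,0,0]
}}

```text
clock: 16.27
position: [0.6035, -0.1095, 0.3864]
orientation: [[0.004, 0.997, 0.072], [-0.003, 0.072, -0.997], [-1.0, 0.004, 0.003]]
force: [-0.9, -0.5, -1.1]
opening: 0.0
```

```bash
python3 - <<'E'
from h import *
for n in ['side','scene','wrist']: snap(n,n+'9')
g=np.zeros((600,800,3),np.uint8)
S=cv2.imread('pics/side9.png')[180:260,230:350]; g[:300,:450]=cv2.resize(S,(450,300),interpolation=cv2.INTER_CUBIC)
S=cv2.imread('pics/scene9.png')[100:220,290:410]; g[:300,480:780]=cv2.resize(S,(300,300),interpolation=cv2.INTER_CUBIC)
g[300:,:480]=cv2.resize(cv2.imread('pics/wrist9.png'),(480,300))
S=cv2.imread('pics/scene9.png')[160:400,150:430]; g[300:,480:800]=cv2.resize(S,(320,300))
cv2.imwrite('pics/m9.png',g); st=get_state(); print(st['clock'],st['position'],st['force'])
E
```

```text
16.4167 [ 0.60269383 -0.10286002  0.38332836] [-0.21894435  0.57677534 -0.04310183]
```

View pics/m9.png

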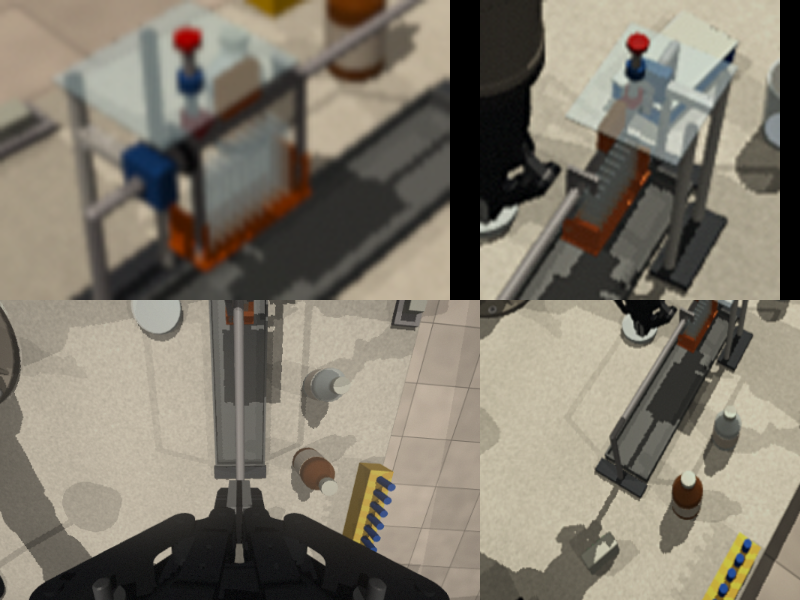

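The carrier hangs under the cover, with its leading hook at side crop (198,190) touching the black disc and the catch's red tip just behind it. The bottles and the dish haven't moved. One numeric check on catch height and whether the carrier crept back, then I'll sign off.

```bash
python3 - <<'E'
from h import *
snap('side','side10'); snap('scene','scene10')
def patch(f,r): 
    return cv2.cvtColor(cv2.imread(f'pics/{f}.png'),cv2.COLOR_BGR2GRAY).astype(np.float32)[r]
for f,g,r in [('side0','side9',np.s_[182:206,270:290]),('scene0','scene9',np.s_[106:134,343:363]),
              ('side0','side8',np.s_[182:206,270:290]),
              ('side8','side9',np.s_[215:255,272:320]),('side9','side10',np.s_[215:255,272:320])]:
    a,b=patch(f,r),patch(g,r); d,q=cv2.phaseCorrelate(a,b,cv2.createHanningWindow(a.shape[::-1],cv2.CV_32F)); print(f,g,np.round(d,2),round(q,2))
for n in ('side0','scene0'):
    c=load(n); p=proj(c,[[.580,.165,.305],[.580,.165,.3115]]); print(n,'6.5 mm lift px',p[1]-p[0])
print(get_state()['clock'],get_state()['force'])
E
```

```text
side0 side9 [-0.13  0.15] 1.02
scene0 scene9 [-0.06 -0.01] 1.01
side0 side8 [ 0.03 -0.07] 0.96
side8 side9 [0.   0.13] 1.02
side9 side10 [-0.01 -0.08] 0.96
side0 6.5 mm lift px [-0.12245626 -1.97695155]
scene0 6.5 mm lift px [ 0.17921882 -1.86088162]
16.5167 [ 0.09413214  0.77027081 -0.31605536]
```

```bash
python3 -c "from plant import job; print(job.sign_off())"
```

```text
the job is handed in; nothing more can be done
None
```

The carrier is hanging by both hooks under the cover, pressed against the buffer with the catch down behind its leading hook. I handed the job in at about 16.5 s on the robot's clock.

**What I did:** I gripped the carrier by its bar and fed the rail sideways into both hooks on the open part. I then lowered it until it rested on the rail and let go. With closed fingers I pushed at the trailing hook plate until the catch snapped.

**Forces:** The push rose to about 11 N on the catch ramp, above the 3–8 N expected, because rail friction and servo lag are in that reading. It then fell from 7.2 to 2.9 N as the catch dropped. I pushed about 2–4 mm past that point; by my estimate of where D lies, the buffer was pressed in roughly 8 of its 16 mm.

**Last checks:**
- **Catch:** the red knob is back at its starting height to within 0.15 px in both views, where a raised catch would show about 2 px.
- **Carrier:** it did not visibly creep back after I withdrew, and the buffer would have pushed an unlatched one back about 2 px.
- **Bench:** the bottles and dish looked unmoved. I did not check the slide box, beaker and timer separately.
- **Arm:** it was clear of everything, with wrist force under 1 N.

No check disagreed. I had no picture of the catch while raised, so the snap rests on the force drop and these resting positions.

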